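Hook the return spring of a microscope stage drive with a T-handled spring puller

TASK

Take the slim steel T-handled spring puller from its cradle, catch the round pull eye at the spring's tip with the button foot of the puller, and stretch and lift the spring until the long hook loop behind the eye drops over the mushroom-headed anchor post (not the short plain stub) and holds there under the head. Work the spring only with the puller, never with the gripper itself. Then free the puller from the eye and hang it back upright in the cradle it came from.

Things in the scene. Friction and masses are not known exactly. Their poses are not given: they have to be found in the camera images.
- puller_center (a point): Centre of the puller's handle bar. Loose steel T tool, 0.16 kg: slim bar 18 mm wide (x), 110 long (y), 22 high (z up); from its middle a 6 mm shank runs down to a button foot, a disc 14 mm across, 5 mm thick, top face 90 mm and underside 95 mm below this point. Hangs shank down in a cradle. The T tool with a fat 31 mm black handle in the other, like cradle is not needed. Places vary.
- rack_seat (a point): Where the bar's centre lies when the puller hangs in its cradle, 129 mm over the table. The bar (along y, either way round) rests at 118 mm on two grey uprights, 66 mm apart along y, with clear space between for shank and fingers. Lips on them, 12 mm high and 34 mm apart along x, keep the bar: it may be set down some 7 mm off and 10 degrees askew.
- pull_eye (a point): Centre of the round pull eye at the spring's free tip: 30 mm opening, 4 mm wire. x points from the spring's fixed end to the tip, z up. The slack spring stands out level over an aluminium plate (top 12 mm over the table), wire centre 45 mm over the table, free space below. Eye and hook loop are one stiff piece. The spring stretches at 50 N/m, up to 130 mm; let go, it draws back and drops level.
- hook_loop (a point): Centre of the hook loop's opening, 42.5 mm behind the eye's centre; shares the wire between with the eye. Opening 34 mm wide, 45 mm long along x (same axes as the eye), from 22.5 mm behind to 22.5 mm ahead of this point, round at the eye's end. Hooked on the post and let go, the eye-end wire pulls on the post, this point about 18 mm from the post's axis towards the fixed end.
- spring_root (a point): The spring's fixed end at the bracket in front of the black carriage, 45 mm over the table, 155 mm behind the slack eye. The spring swings about it, freely sideways (34 degrees each way) and upwards, not below level. The carriage behind it is up to 88 mm high.
- post_seat (a point): On the axis of the anchor post, at the height where the hook loop's wire sits, 45 mm over the table and 17 mm below the post's top. Steel pin 9 mm thick, upright in the plate, with a mushroom head 14 mm across and 7 mm thick, top 62 mm over the table, about 195 mm from the spring's fixed end. The other post, a headless stub 18 mm thick, 45 mm over the table, is not to be used; sides vary.
There are look-alikes about, which are no part of the job. What is meant by the part that bears puller_center is not blue, and is the larger of those in its own colour.

How it is judged:
By the outcome, as a careful person would: the job done as asked, in the order asked, and still so for the second after the job is handed in, with the robot touching nothing.
It also fails if it takes over 48 s, if anything falls off the work surface, if the arm or the gripper's body presses on something with over 40 N, if the wrist force passes 120 N, or if a joint passes its speed limit or range.

ROBOT

A 6-joint arm with a two-finger parallel gripper is mounted at the origin on the work surface. World frame = base frame: x ahead of the robot, y to its left, z up, the work surface at z = 0. Lengths are in m, angles in rad, forces in N, time in s.
With the tool pointing down it reaches from about 0.375 to 0.75 m from the base axis. Payload 9 kg.
Tool frame: the origin (TCP) lies between the finger pads; the fingertips stand 14 mm ahead of it and the grasp point (between the pads) lies 5 mm behind it; z points along the fingers, y is the line along which they close (so a half turn about z gives the same grasp; the last joint's range is limited). The gripper opens to 85 mm and grips with 20 to 120 N. Pads are 22 mm wide; open, the fingers measure 114 mm over their backs; the gripper's body (76 mm by 85 mm) begins 54 mm behind the grasp point. The pads swing forward as they close: fully open they stand 13 mm farther back than shut.
Start: joints at [0.909, 0.104, 0.097, 1.564, 0, 1.353], TCP at [0.258, 0.542, 0.245] pointing down, gripper open.
Joint ranges: [-2.99, 2.99], [-0.84, 1.86], [-1.1, 1.16], [-1.84, 2.11], [-1.51, 1.56], [-3.14, 3.14]. Speed limits (rad/s): [2.22, 2.22, 2.57, 3.14, 3.14, 3.14].

INTERFACE

Orientations are given as a unit quaternion [x, y, z, w].
In Python, from plant import r, eyes gives the robot as it stands.
- The arm moves only by the tool carry_out, never from a script. Its arguments are lists of equal length, an entry for each row: "travel": the shift along the tool's x, y, z in m, a list of three; "roll": the turn about the tool's z in rad; "jaw": the gripper command: -1 is fully open, 1 is shut, values between are in proportion. In form: {"travel": [[x, y, z], ...], "roll": [roll, ...], "jaw": [jaw, ...]}. A call has 1 to 20 rows; each row shifts and turns the commanded pose from where the row before left it, along the tool's axes as they then stand; what a row does not reach is not made up. A row lasts 1/12 s, in which the tool goes at most 41.7 mm and 7.16 degrees, less where a joint would pass 70% of its speed; a pose out of reach is approached as far as the arm can. A call with a gripper value outside its range is refused whole. The fingers move at their own pace and stop on an object; "squeeze" is the grip in N (left out, the last holds). Time passes only in rows, so rows that do not move let the fingers close. It gives the time, the measured TCP pose, the force, the opening and the grip force at its end, in the units of the state.
- r.get_state(): the state, without advancing time (a new reading comes with each control period).
- eyes.read_camera(name): name is "scene" or "top" or "wrist"; returns a dict with "color" (480x640x3 uint8, red, green, blue), "fx", "fy", "cx", "cy" (pixels), "R" (3x3) and "t" (3): a world point X has camera coordinates R X + t. Camera axes: x right, y down, z forward; pixel columns grow to the right and rows downward; lengths in m; the calibration is good to about 2 mm. A picture is of the moment at which its call begins. There is no depth.
- r.job_done(): hands the job in; it is judged then, once.
The state is a dict: "t": time; "joints": joint angles; "qd": joint speeds; "joint_torque": joint torques, N m; "ee_pos": TCP position; "orientation": TCP orientation; "ft_force": force on the tool from outside, world axes, zero at the start; "torque": the same for the moment, N m; "grip_width": finger opening in m; "finger_force": force on a finger pad.
Only numpy, scipy, OpenCV 4.12 (cv2) and the standard library are available. Lean on these libraries where they do the work, as an engineer would, in place of code of your own. Each camera call takes 0.05 s, during which the arm holds its last target. There are 200 camera calls.

## Working session

There is one attempt and no reset: what is moved stays moved. The work goes in short steps, Python scripts to look and compute and a tool call to move; the robot and the scene stay as the last step left them, time stands still between calls to the robot, and variables do not carry over. Pictures are saved under pics/ and viewed, at most 10 in all, crops included, and the job is handed in when it is done.

Besides the shell and the picture viewer there is one more tool, called after "Emit:" as name(argument=value, ...), one argument or row to a line, values as JSON. carry_out: Moves the arm, as the interface text tells. Its arguments: {"type":"object","properties":{"travel":{"type":"array","items":{"type":"array","items":{"type":"number"}}},"roll":{"type":"array","items":{"type":"number"}},"jaw":{"type":"array","items":{"type":"number"}},"squeeze":{"type":"number"}},"required":["travel","roll","jaw"]}

```bash
mkdir -p pics; ls
cat > h.py <<'E'
import numpy as np, cv2
from plant import r, eyes
def grab(n,f=None):
    d=eyes.read_camera(n)
    if f: cv2.imwrite('pics/'+f+'.png',d['color'][:,:,::-1])
    return d
def ray(d,u,v):
    R=np.array(d['R']);t=np.array(d['t'])
    c=-R.T@t; w=R.T@np.array([(u-d['cx'])/d['fx'],(v-d['cy'])/d['fy'],1.])
    return c,w
def onz(d,u,v,z):
    c,w=ray(d,u,v); return c+w*(z-c[2])/w[2]
def proj(d,X):
    p=np.array(d['R'])@np.array(X)+np.array(d['t']); return np.array([d['fx']*p[0]/p[2]+d['cx'],d['fy']*p[1]/p[2]+d['cy']])
E
python3 - <<'E'
from h import *
import pickle
a=grab('scene','s0');b=grab('top','t0')
pickle.dump((a,b),open('c0.pkl','wb'))
for d in(a,b):print(d['fx'],d['cx'],d['cy'],-np.array(d['R']).T@d['t'],np.round(d['R'],2).tolist())
s=r.get_state();print(s)
E
```

```text
pics
511.0739107881881 326.1749081603219 240.96909255695962 [1.07845359 0.28805446 0.74017435] [[-0.56, 0.83, 0.02], [0.59, 0.41, -0.7], [-0.58, -0.38, -0.72]]
547.6883877560067 321.1044278079984 233.1579104396008 [ 0.52901857 -0.06326651  1.1393335 ] [[-0.01, -1.0, -0.03], [-1.0, 0.01, -0.06], [0.06, 0.03, -1.0]]
{'t': 0.1, 'joints': array([9.09317940e-01, 1.04651268e-01, 9.65584267e-02, 1.56390098e+00,
       5.37087161e-06, 1.35307458e+00]), 'qd': array([ 0.00056218, -0.00221896,  0.00222661,  0.00034005, -0.00033786,
       -0.00079306]), 'joint_torque': array([ 6.06266767e-03, -5.58205175e+01,  5.04722679e+01,  1.30601873e-02,
       -2.93491712e-04,  1.22032279e-05]), 'ee_pos': array([0.25742776, 0.5416613 , 0.2445995 ]), 'orientation': array([ 2.20062248e-01,  9.75485647e-01, -5.40676756e-04, -2.57243565e-04]), 'ft_force': array([-0.25389   , -0.61225573,  0.15839546]), 'torque': array([ 0.02221262, -0.02683883, -0.00678397]), 'finger_force': 0.0, 'grip_width': 0.08538223516399016}
```

View pics/s0.png

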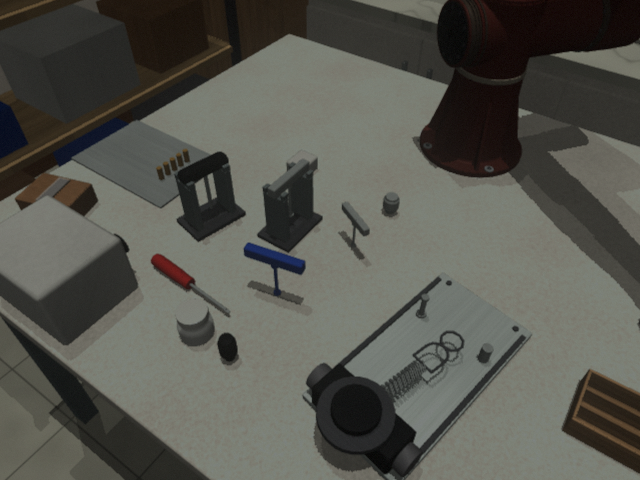

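View pics/t0.png

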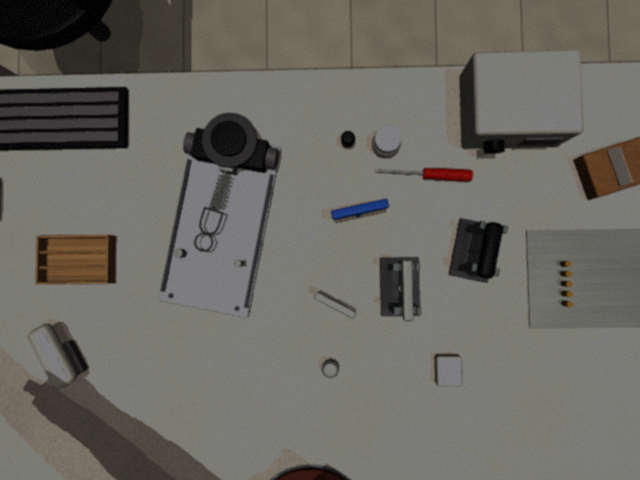

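The scene view shows the steel puller in its cradle at (290,180), a small grey look-alike at (355,220), a blue one at (275,258), the spring at (440,350), and posts at (422,305) and (485,352). In the top view the same things are at: cradle (400,287), eye (205,241), posts (181,253) and (241,263).

Run:
```python
import pickle,cv2,numpy as np
a,b=pickle.load(open('c0.pkl','rb'))
def c(d,u,v,k,w=400,h=300):
    im=d['color'][:,:,::-1][v:v+h//k,u:u+w//k]; return cv2.resize(im,(w,h),interpolation=cv2.INTER_CUBIC)
m=np.vstack([np.hstack([c(b,160,200,4),c(a,400,290,4)]),np.hstack([c(b,360,245,4),c(a,245,145,4)])])
m=np.clip(m.astype(float)*1.6,0,255).astype('uint8')
cv2.imwrite('pics/m0.png',m)
```

```text
(no output)
```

View pics/m0.png

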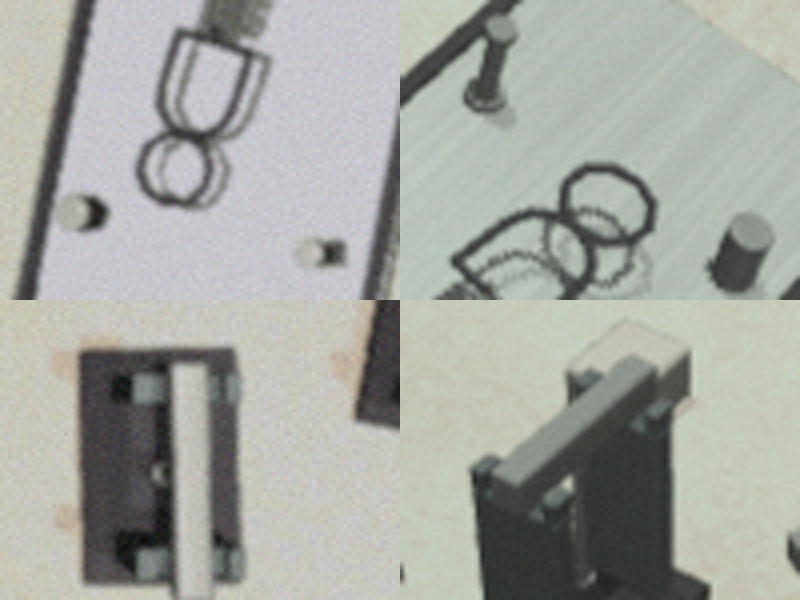

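Montage: top-left shows the eye at crop (175,170), hook loop above it, stub at (80,210), and the headed post at (315,250). Top-right confirms the mushroom post is the one at scene (424,297). Bottom row shows the light steel bar lying between the lips (lips at crop (150,388), (230,388), (150,562), (230,562)).

Run:
```python
from h import *
import pickle
a,b=pickle.load(open('c0.pkl','rb'))
f=lambda x:np.round(np.array(x)*1000,1)
# bar by threshold in top
g=b['color'].astype(int).mean(2)
print('bg',g[250:330:6,407].astype(int),g[285,395:418].astype(int))
T=lambda u,v,z:onz(b,u,v,z)
C=lambda x,y:(160+x/4-.375,200+y/4-.375)
D=lambda x,y:(360+x/4-.375,245+(y-300)/4-.375)
S=lambda x,y:(400+(x-400)/4-.375,290+y/4-.375)
print('eye',f(T(*C(175,170),.045)),f(onz(a,*S(608,204),.045)))
print('eye/loop join',f(T(*C(187,135),.045)),f(onz(a,*S(575,232),.045)))
print('loop back',f(T(*C(215,36),.045)))
print('post',f(T(*C(315,250),.062)),f(onz(a,*S(501,27),.062)))
print('stub',f(T(*C(78,212),.045)),f(onz(a,*S(752,232),.045)))
for p in[(150,388),(230,388),(150,562),(230,562)]:print('lip',f(T(*D(*p),.130)))
E=lambda x,y:(245+(x-400)/4-.375,145+(y-300)/4-.375)
for n,x,y in[('near',502,482),('far',650,372)]:print(n,f(onz(a,*E(x,y),.140)))
m=(g>135).astype('uint8');m[:, :400]=0;m[:,416:]=0
# bar mask seg
m=np.zeros_like(g,'uint8');
for v in range(255,330):print(v,int(g[v,405:410].mean()),int(g[v,399]),end=' | ')
print(f(T(228,165,.045)))
```

```text
bg [122 103 120 121 116 120 118 122 120 118 124 123 116 120] [ 44  45  36  34  37  38  36  37  64 101 118 123 120 116 115 118 105  79
  50  45  51  50  49]
eye [579.3 208.2  45. ] [583.3 207.8  45. ]
eye/loop join [596.9 202.1  45. ] [602.8 202.5  45. ]
loop back [646.8 188.   45. ]
post [538.2 134.2  62. ] [540.7 136.1  62. ]
stub [558.7 257.3  45. ] [562.6 260.4  45. ]
lip [ 526.3 -170.6  130. ]
lip [ 525.9 -207.1  130. ]
lip [ 447.1 -169.2  130. ]
lip [ 446.8 -205.5  130. ]
near [ 544.7 -185.5  140. ]
far [ 440.1 -178.4  140. ]
255 120 122 | 256 102 105 | 257 64 68 | 258 48 42 | 259 45 37 | 260 66 31 | 261 97 24 | 262 118 23 | 263 122 41 | 264 121 60 | 265 120 64 | 266 119 70 | 267 121 69 | 268 120 66 | 269 117 68 | 270 120 46 | 271 119 29 | 272 118 25 | 273 119 27 | 274 119 26 | 275 119 26 | 276 119 21 | 277 119 27 | 278 120 28 | 279 117 27 | 280 118 29 | 281 119 23 | 282 119 22 | 283 119 17 | 284 120 20 | 285 118 37 | 286 119 57 | 287 119 76 | 288 121 84 | 289 119 79 | 290 120 59 | 291 119 42 | 292 120 29 | 293 121 24 | 294 119 29 | 295 119 27 | 296 119 27 | 297 119 20 | 298 120 21 | 299 119 20 | 300 120 16 | 301 120 21 | 302 120 17 | 303 119 13 | 304 119 18 | 305 119 18 | 306 120 32 | 307 119 54 | 308 119 72 | 309 119 78 | 310 120 74 | 311 119 74 | 312 119 72 | 313 118 60 | 314 119 53 | 315 118 61 | 316 118 87 | 317 118 118 | 318 117 122 | 319 106 123 | 320 90 120 | 321 96 118 | 322 116 122 | 323 121 123 | 324 122 127 | 325 121 123 | 326 123 129 | 327 124 122 | 328 122 120 | 329 122 123 | [735.3 158.3  45. ]
```

Emit:
carry_out(
  travel=[
    [0,0,0],
    [0,0,0],
    [0,0,0],
    [0,0,0],
    [-0.035,-0.02,0],
    [-0.035,-0.02,0],
    [-0.035,-0.02,0],
    [-0.035,-0.02,0],
    [-0.035,-0.02,0],
    [-0.0035,-0.04,0],
    [-0.0035,-0.04,0],
    [-0.0035,-0.04,0],
    [-0.0035,-0.04,0],
    [-0.0035,-0.04,0],
    [-0.0035,-0.04,0],
    [-0.0035,-0.04,0],
    [-0.0035,-0.04,0],
    [-0.0035,-0.04,0],
    [-0.0035,-0.04,0],
    [-0.0035,-0.04,0],
  ],
  roll=[-0.11,-0.11,-0.11,-0.11,0,0,0,0,0,0,0,0,0,0,0,0,0,0,0,0],
  jaw=[0,0,0,0,0,0,0,0,0,0,0,0,0,0,0,0,0,0,0,0],
  squeeze=100,
)

```text
t: 1.77
ee_pos: [0.4687, -0.0007, 0.2451]
orientation: [0.002, 1.0, 0.0, 0.0]
ft_force: [0.3, -0.2, -0.2]
grip_width: 0.043
finger_force: 0.0
```

Emit:
carry_out(
  travel=[
    [-0.0035,-0.04,0],
    [-0.0035,-0.04,0],
    [-0.0035,-0.04,0],
    [-0.0035,-0.04,0],
    [-0.0035,-0.03,0],
    [0,0,0],
    [0,0,0],
  ],
  roll=[0,0,0,0,0,0,0],
  jaw=[0,0,0,0,0,0,0],
)

```text
t: 2.35
ee_pos: [0.4854, -0.1903, 0.2445]
orientation: [0.003, 1.0, 0.001, -0.001]
ft_force: [-1.0, 0.8, -0.5]
grip_width: 0.0428
finger_force: 0.0
```

Run:
```python
from h import *
import pickle
w=grab('wrist','w1');pickle.dump(w,open('w1.pkl','wb'))
s=r.get_state();print(s['t'],s['ee_pos'],s['orientation'],s['grip_width'],-np.array(w['R']).T@w['t'],np.round(w['R'],2).tolist())
b=pickle.load(open('c0.pkl','rb'))[1]
g=b['color'].astype(int).mean(2)
for v in(266,275,285,295,305,315):
    x=np.arange(400,416);q=g[v-1:v+2,400:416].mean(0);i=np.where(q>85)[0];print(v,x[i[0]],x[i[-1]],q.astype(int))
print(onz(b,407.5,290.5,.14))
```

```text
2.4 [ 0.48551753 -0.18911611  0.24479115] [ 2.52193454e-03  9.99996587e-01  5.20194204e-04 -4.40763664e-04] 0.04271996696667591 [ 0.40858806 -0.18992047  0.37356352] [[0.01, 1.0, 0.0], [0.95, -0.01, 0.3], [0.3, -0.0, -0.95]]
266 403 411 [ 59  47  55  97 119 125 121 120 120 114 110  95  78  70  59  45]
275 403 411 [ 23  27  47  85 116 121 121 119 118 115 113  99  73  56  49  51]
285 404 411 [ 37  34  35  65 101 120 122 119 118 115 116 105  76  52  49  48]
295 404 411 [ 24  21  32  62 102 121 122 120 117 117 114 105  76  52  47  49]
305 404 411 [ 22  22  31  56  96 119 123 119 117 118 115 109  85  47  23  31]
315 404 412 [ 62  62  51  52  88 114 122 121 119 116 116 112 100  81  76  71]
[ 0.48302828 -0.18746076  0.14      ]
```

View pics/w1.png

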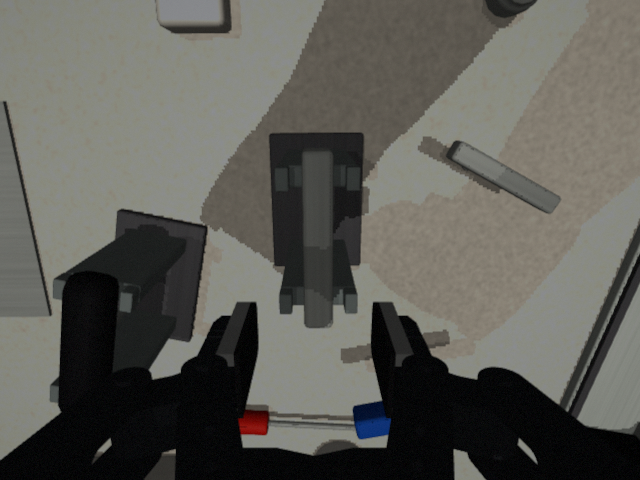

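The wrist view shows the bar from (318,150) to (318,327), centred between the lips at (281,178), (354,178), (286,300), (350,300).

Run:
```python
from h import *
import pickle
w=pickle.load(open('w1.pkl','rb'));f=lambda x:np.round(np.array(x)*1000,1)
g=w['color'].astype(int).mean(2)
print(g[140:160,318].astype(int),g[296:335,312].astype(int))
for v in(165,220,260,290):
    q=g[v-1:v+2,295:345].mean(0);e=np.abs(np.diff(q));i=np.argsort(e)[-4:];print(v,sorted(i+295),e[sorted(i)].astype(int))
for p in[(318,150),(318,306),(318,320)]:print(f(onz(w,*p,.14)))
for p in[(281,168),(354,168),(286,290),(350,290)]:print('lip',f(onz(w,*p,.13)))
```

```text
[33 34 33 35 35 33 34 34 37 41 42 53 61 65 68 67 69 71 71 71] [ 68  67  67  70  68  68  67  68  68  69  69  66  69  69  67  66  69  67
  68  67  67  70  69  68  67  67  69  68  67  67  63  69 115 139 140 139
 139 136 137]
165 [np.int64(301), np.int64(302), np.int64(329), np.int64(332)] [11  9  6 12]
220 [np.int64(302), np.int64(303), np.int64(332), np.int64(341)] [12 14 14  9]
260 [np.int64(302), np.int64(303), np.int64(331), np.int64(332)] [6 9 8 9]
290 [np.int64(304), np.int64(338), np.int64(339), np.int64(342)] [13 17 19 29]
[ 429.7 -187.8  140. ]
[ 523.7 -188.2  140. ]
[ 533.3 -188.2  140. ]
lip [ 440.6 -209.2  130. ]
lip [ 440.9 -167.   130. ]
lip [ 517.3 -208.3  130. ]
lip [ 517.6 -167.8  130. ]
```

Emit:
carry_out(
  travel=[
    [0.001,0.001,0.03],
    [0,0,0.03],
    [0,0,0.03],
    [0,0,0.02],
    [0,0,0.013],
    [0,0,0],
    [0,0,0],
    [0,0,0],
    [0,0,0],
    [0,0,0],
    [0,0,0],
    [0,0,0],
  ],
  roll=[0,0,0,0,0,0,0,0,0,0,0,0],
  jaw=[0,0,0,0,0,0,1,1,1,1,1,1],
)

```text
t: 3.4
ee_pos: [0.4858, -0.1884, 0.1243]
orientation: [0.002, 1.0, -0.001, 0.001]
ft_force: [-1.4, 2.8, 7.4]
grip_width: 0.0167
finger_force: 98.3
```

Emit:
carry_out(
  travel=[
    [0,0,-0.015],
    [0,0,-0.025],
    [0,0,-0.03],
    [0,0,-0.03],
    [0,0,-0.02],
    [0,0,0],
    [0,0,0],
    [0,0,0],
    [0,0,0],
    [0,0,0],
    [0,0,0],
    [0,0,0],
    [0,0,0],
    [0,0,0],
    [0,0,0],
  ],
  roll=[0,0,-0.12,-0.12,-0.12,-0.12,-0.12,-0.12,-0.12,-0.12,-0.12,-0.12,-0.12,-0.12,-0.13],
  jaw=[1,1,1,1,1,1,1,1,1,1,1,1,1,1,1],
)

```text
t: 4.65
ee_pos: [0.485, -0.1881, 0.243]
orientation: [-0.706, 0.708, -0.0, 0.0]
ft_force: [0.4, 0.1, -2.6]
grip_width: 0.0165
finger_force: 97.5
```

Emit:
carry_out(
  travel=[
    [-0.03,-0.007,0],
    [-0.0395,-0.009,0],
    [-0.0395,-0.009,0],
    [-0.0395,-0.009,0],
    [-0.0395,-0.009,0],
    [-0.0395,-0.009,0],
    [-0.0395,-0.009,0],
    [-0.0395,-0.009,0],
    [-0.0395,-0.009,0],
    [-0.03,-0.006,0],
    [-0.02,-0.005,0],
    [0,0,0],
    [0,0,0],
    [0,0,0],
  ],
  roll=[0,0,0,0,0,0,0,0,0,0,0,0,0,0],
  jaw=[1,1,1,1,1,1,1,1,1,1,1,1,1,1],
)

```text
t: 5.82
ee_pos: [0.5787, 0.2067, 0.2426]
orientation: [-0.704, 0.711, -0.0, 0.0]
ft_force: [-0.8, -0.2, -1.4]
grip_width: 0.0168
finger_force: 97.9
```

Run:
```python
from h import *
import pickle
w=grab('wrist');a=grab('scene');pickle.dump((w,a),open('w2.pkl','wb'))
s=r.get_state();print(s['t'],s['ee_pos'],s['orientation'],s['grip_width'],-np.array(w['R']).T@w['t'])
c=cv2.resize(a['color'][220:420,300:540,::-1],(720,600)) 
im=np.hstack([cv2.resize(w['color'][:,:,::-1],(400,300)),cv2.resize(a['color'][:,:,::-1],(400,300))])
cv2.imwrite('pics/w2.png',np.clip(w['color'][:,:,::-1].astype(float)*1.6,0,255))
```

```text
5.9167 [0.57875848 0.20615209 0.24266151] [-7.03275544e-01  7.10917344e-01 -1.69925743e-04  1.01286092e-04] 0.016541701157284792 [0.57789092 0.12985248 0.37155284][ WARN:0@1.163] global loadsave.cpp:1063 imwrite_ Unsupported depth image for selected encoder is fallbacked to CV_8U.
```

View pics/w2.png

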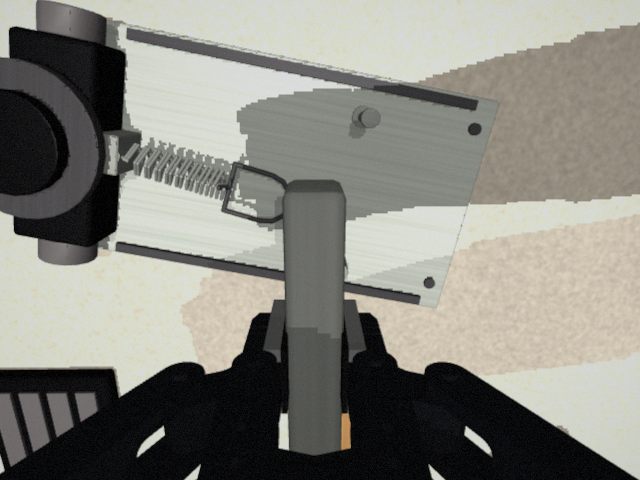

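The wrist view shows the spring leaving the bracket near (125,155), loop corners (235,163) and (223,210), loop apex near (285,200), post head (368,118), and the eye hidden under the bar.

Run:
```python
from h import *
import pickle
w,a=pickle.load(open('w2.pkl','rb'));f=lambda x:np.round(np.array(x)*1000,1)
c1=onz(w,234,164,.045);c2=onz(w,223,210,.045);m=(c1+c2)/2
print('corners',f(c1),f(c2),'mid',f(m),np.linalg.norm(c1-c2))
e=onz(w,286,199,.045);d=(e-m)/np.linalg.norm(e-m);print('apex?',f(e),np.linalg.norm(e-m),d)
print('post',f(onz(w,369,117,.062)))
print('bracket',f(onz(w,125,155,.045)))
print('handle near end',f(onz(w,316,187,.139)))
s=np.clip(a['color'][230:430,300:540,::-1]*1.7,0,255).astype('uint8')
cv2.imwrite('pics/s2.png',cv2.resize(s,(720,600),interpolation=cv2.INTER_CUBIC))
# silhouettes of predicted foot in scene, given TCP
p=r.get_state()['ee_pos']
for z in(.034,):
  X=[p[0],p[1],p[2]+.005-.095];print('foot px',proj(a,X),'eye px',proj(a,[.581,.208,.045]))
```

```text
corners [640.1 169.7  45. ] [651.3 206.   45. ] mid [645.7 187.8  45. ] 0.0379901894737416
apex? [600.8 197.5  45. ] 0.04599176088287093 [-0.97749967  0.21093696  0.        ]
post [539.  135.5  62. ]
bracket [723.3 162.1  45. ]
handle near end [577.2 171.4 139. ]
foot px [466.11073831 296.78696024] eye px [452.32649988 339.6769163 ]
```

View pics/s2.png

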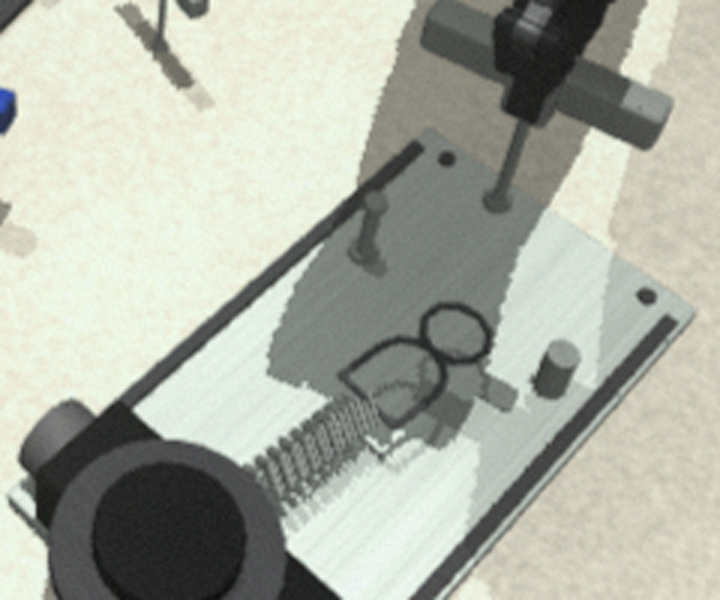

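The scene crop shows the foot at full-frame (465.7,296.7), matching the predicted (466.1,296.8), and the eye at (451.7,341). So the foot hangs straight and the eye is near (582, 207.5) mm. I'll go down into the eye next.

Emit:
carry_out(
  travel=[
    [-0.001,-0.003,0.03],
    [0,0,0.03],
    [0,0,0.025],
    [0,0,0.015],
    [0,0,0.013],
    [0,0,0.01],
    [0,0,0],
    [0,0,0],
  ],
  roll=[0,0,0,0,0,0,0,0],
  jaw=[1,1,1,1,1,1,1,1],
)

```text
t: 6.58
ee_pos: [0.5818, 0.2078, 0.1198]
orientation: [-0.704, 0.711, -0.0, 0.0]
ft_force: [-0.1, -0.3, -1.4]
grip_width: 0.0163
finger_force: 98.0
```

```bash
cat > look.py <<'E'
import sys
from h import *
u0,v0,u1,v1=map(int,sys.argv[3:7])
a=grab(sys.argv[2]);s=r.get_state();p=s['ee_pos'];print(round(s['t'],2),p,s['orientation'],s['ft_force'],s['grip_width'])
print('foot top px',proj(a,[p[0],p[1],p[2]-.085]),'wire-level shank',proj(a,[p[0],p[1],.045]))
k=min(800/(u1-u0),600/(v1-v0))
c=np.clip(a['color'][v0:v1,u0:u1,::-1]*1.7,0,255).astype('uint8')
cv2.imwrite('pics/'+sys.argv[1]+'.png',cv2.resize(c,None,fx=k,fy=k,interpolation=cv2.INTER_CUBIC))
E
python3 look.py s3 scene 360 230 520 350
```

```text
6.63 [0.58231299 0.20797242 0.12053306] [-7.03580252e-01  7.10615366e-01 -4.48602491e-04  6.56120743e-04] [-0.20227806  0.24137293 -1.32529104] 0.016316282586586194
foot top px [450.83624924 343.50297421] wire-level shank [451.96747891 340.24240857]
```

View pics/s3.png

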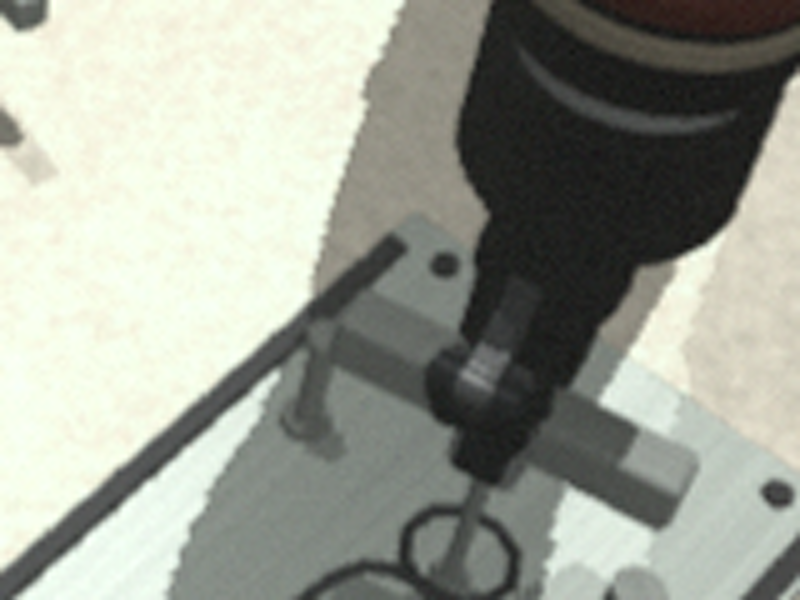

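The crop shows the shank passing down through the eye (ring at crop (460,553)) with the foot below the wire at about (455,578). Next: pull along the slack axis, then lift.

Emit:
carry_out(
  travel=[
    [-0.0022,0.0072,0],
    [-0.0022,0.0072,0],
    [-0.0022,0.0072,0],
    [-0.0022,0.0072,0],
    [0,0,0],
    [0,0,0],
    [0,0,-0.012],
    [0,0,-0.012],
    [0,0,-0.012],
    [0,0,-0.012],
    [0,0,-0.011],
    [0,0,0],
    [0,0,0],
  ],
  roll=[0,0,0,0,0,0,0,0,0,0,0,0,0],
  jaw=[1,1,1,1,1,1,1,1,1,1,1,1,1],
)

```text
t: 7.72
ee_pos: [0.5536, 0.2173, 0.1794]
orientation: [-0.704, 0.711, -0.001, 0.001]
ft_force: [1.4, -1.2, -2.8]
grip_width: 0.0166
finger_force: 97.8
```

Emit:
carry_out(
  travel=[
    [0.011,0.0085,0],
    [0.011,0.0085,0],
    [0.011,0.0085,0],
    [0.011,0.0085,0],
    [0.011,0.0085,0],
    [0.011,0.0085,0],
    [0.011,0.0085,0],
    [0.011,0.0085,0],
    [0,0,0],
    [0,0,0],
    [0,0,0],
    [0,0,0],
  ],
  roll=[0,0,0,0,0,0,0,0,0,0,0,0],
  jaw=[1,1,1,1,1,1,1,1,1,1,1,1],
)

```text
t: 8.72
ee_pos: [0.4846, 0.1304, 0.1782]
orientation: [-0.704, 0.71, -0.0, 0.0]
ft_force: [5.0, 0.3, -3.2]
grip_width: 0.0163
finger_force: 98.2
```

```bash
python3 look.py s4 scene 310 220 510 370
```

```text
8.77 [0.48451842 0.13036619 0.17817238] [-7.03882583e-01  7.10316318e-01  4.94331758e-05  1.87132664e-04] [ 5.57346487  0.40998757 -3.31990681] 0.01656935817883468
foot top px [439.52860131 262.07535241] wire-level shank [434.75490027 280.19316628]
```

View pics/s4.png

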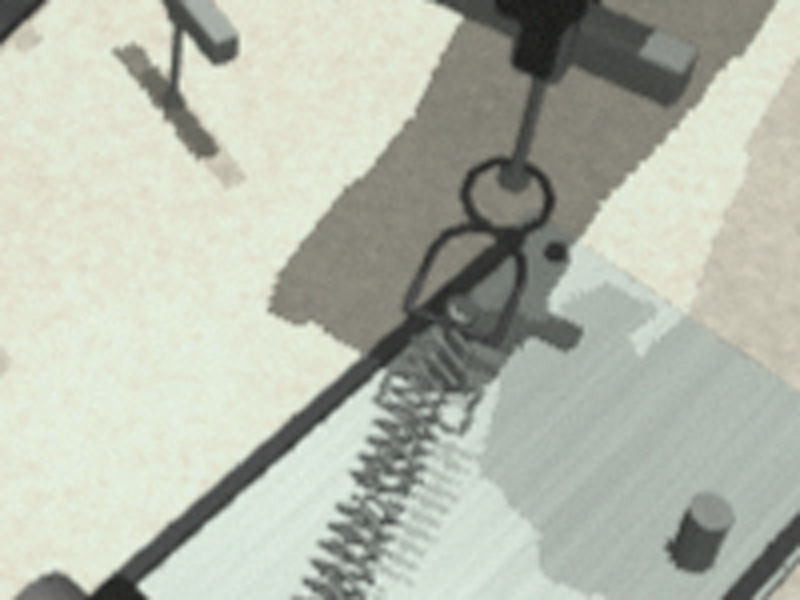

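The crop shows the eye caught on the foot at crop (512,180), with the loop lifted and the post head visible inside its opening at (460,308). That's consistent with the loop being over the post, so I'll lower it and then slacken.

Emit:
carry_out(
  travel=[
    [0,0,0.008],
    [0,0,0.01],
    [0,0,0.01],
    [0,0,0.01],
    [0,0,0.01],
    [0,0,0.01],
    [0,0,0],
    [0,0,0],
    [0,0,0],
    [0,0,0],
  ],
  roll=[0,0,0,0,0,0,0,0,0,0],
  jaw=[1,1,1,1,1,1,1,1,1,1],
)

```text
t: 9.6
ee_pos: [0.4845, 0.1299, 0.121]
orientation: [-0.704, 0.711, -0.0, 0.0]
ft_force: [4.8, 0.1, 0.4]
grip_width: 0.0167
finger_force: 98.5
```

Emit:
carry_out(
  travel=[
    [-0.0007,-0.005,0],
    [-0.0007,-0.005,0],
    [-0.0007,-0.005,0],
    [-0.0007,-0.005,0],
    [-0.0007,-0.005,0],
    [-0.0006,-0.0045,0],
    [0,0,0],
    [0,0,0],
    [0,0,0],
  ],
  roll=[0,0,0,0,0,0,0,0,0],
  jaw=[1,1,1,1,1,1,1,1,1],
)

```text
t: 10.35
ee_pos: [0.5133, 0.1337, 0.12]
orientation: [-0.704, 0.71, 0.0, -0.0]
ft_force: [0.1, 0.6, -0.8]
grip_width: 0.0166
finger_force: 98.4
```

```bash
python3 look.py s5 scene 360 230 500 335
```

```text
10.4 [0.51328589 0.13368534 0.12011193] [-7.03711006e-01  7.10486250e-01  2.42113967e-04 -2.23872458e-04] [ 0.32602695 -0.23207555 -1.36123796] 0.01663250108699791
foot top px [428.3116421  295.04961403] wire-level shank [429.22160524 291.51915803]
```

View pics/s5.png

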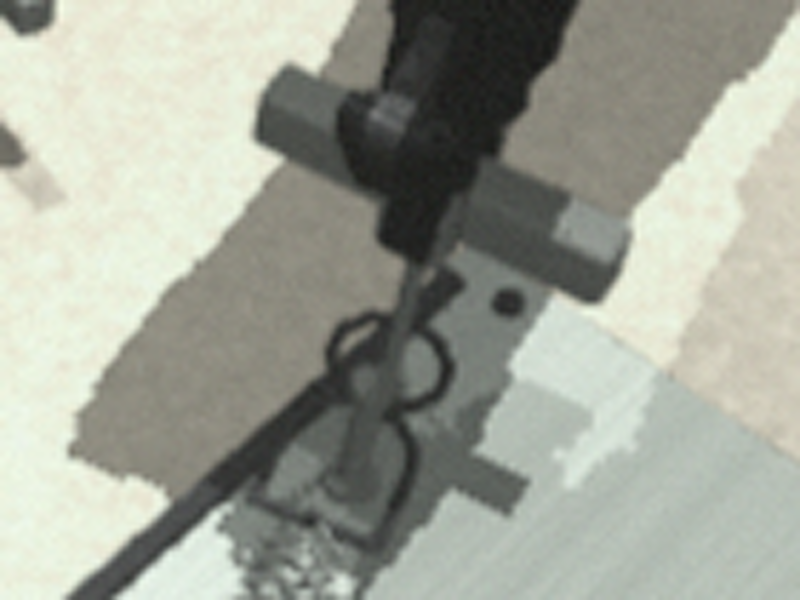

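The crop shows the post inside the loop at (350,470), with its eye-end wire resting against the post. The pull force is gone, so the spring is held. The shank is a few mm towards the tip from the eye's centre (390,362), so I'll shift 4 mm and lift out.

Emit:
carry_out(
  travel=[
    [-0.0006,-0.004,0],
    [0,0,0],
    [0,0,-0.006],
    [0,0,-0.008],
    [0,0,-0.01],
    [0,0,0],
  ],
  roll=[0,0,0,0,0,0],
  jaw=[1,1,1,1,1,1],
)

```text
t: 10.9
ee_pos: [0.5189, 0.1343, 0.1473]
orientation: [-0.704, 0.71, -0.001, 0.001]
ft_force: [-0.4, -0.6, -1.3]
grip_width: 0.0165
finger_force: 98.5
```

Emit:
carry_out(
  travel=[
    [0,0,-0.025],
    [0,0,-0.03],
    [0,0,-0.03],
    [0.03,0.003,-0.011],
    [0.039,0.004,0],
    [0.039,0.004,0],
    [0.039,0.004,0],
    [0.039,0.004,0],
    [0.039,0.004,0],
    [0.039,0.004,0],
    [0.038,0.004,0],
    [0.02,0.003,0],
    [0,0,0],
  ],
  roll=[0,0,0,0,0,0,0,0,0,0,0,0,0],
  jaw=[1,1,1,1,1,1,1,1,1,1,1,1,1],
)

```text
t: 11.98
ee_pos: [0.4799, -0.1914, 0.2404]
orientation: [-0.702, 0.712, -0.001, -0.0]
ft_force: [0.3, 0.0, -2.1]
grip_width: 0.0165
finger_force: 98.5
```

Emit:
carry_out(
  travel=[
    [0,0,0],
    [0,0,0],
    [0,0,0],
    [0,0,0],
    [0,0,0],
    [0,0,0],
    [0,0,0],
    [0,0,0],
    [0,0,0],
    [0,0,0],
    [0,0,0],
    [0,0,0],
    [0,0,0],
    [0,0,0],
    [0,0,0],
  ],
  roll=[0.12,0.12,0.12,0.12,0.12,0.12,0.12,0.12,0.12,0.12,0.12,0.12,0.125,0,0],
  jaw=[1,1,1,1,1,1,1,1,1,1,1,1,1,1,1],
)

```text
t: 13.23
ee_pos: [0.4807, -0.187, 0.2406]
orientation: [-0.0, 1.0, -0.0, 0.0]
ft_force: [-1.1, -0.3, -2.0]
grip_width: 0.0165
finger_force: 98.4
```

```bash
python3 -c "
from h import *
for i in range(1): print(r.get_state()['ee_pos'],r.get_state()['orientation'],r.get_state()['ft_force'])"
```

```text
[ 0.48071847 -0.18704985  0.24061805] [-2.87407747e-04  9.99999930e-01 -5.65172493e-05  2.31994846e-04] [-1.13972432 -0.25426713 -2.01949454]
```

Emit:
carry_out(
  travel=[
    [-0.005,-0.001,0],
    [0,0,0.03],
    [0,0,0.03],
    [0,0,0.025],
    [0,0,0.015],
    [0,0,0.008],
    [0,0,0.004],
    [0,0,0.003],
    [0,0,0],
    [0,0,0],
  ],
  roll=[0,0,0,0,0,0,0,0,0,0],
  jaw=[1,1,1,1,1,1,1,1,1,1],
)

```text
t: 14.07
ee_pos: [0.4862, -0.1888, 0.1264]
orientation: [0.002, 1.0, -0.0, 0.001]
ft_force: [0.2, -0.1, -1.0]
grip_width: 0.0167
finger_force: 98.4
```

Emit:
carry_out(
  travel=[
    [0,0,0.001],
    [0,0,0.001],
    [0,0,0],
    [0,0,0],
    [0,0,0],
    [0,0,0],
    [0,0,0],
    [0,0,0],
  ],
  roll=[0,0,0,0,0,0,0,0],
  jaw=[1,1,1,0,0,0,0,0],
)

```text
t: 14.73
ee_pos: [0.4855, -0.1884, 0.1232]
orientation: [0.002, 1.0, 0.0, -0.0]
ft_force: [-0.9, 0.2, 0.5]
grip_width: 0.0422
finger_force: 0.0
```

Emit:
carry_out(
  travel=[
    [0,0,-0.01],
    [0,0,-0.02],
    [0,0,-0.03],
    [0,0,-0.03],
    [0,0,-0.03],
    [0,-0.04,0],
    [0,-0.04,0],
    [0,-0.04,0],
    [0,-0.04,0],
    [0,0,0],
    [0,0,0],
  ],
  roll=[0,0,0,0,0,0,0,0,0,0,0],
  jaw=[0,0,0,0,0,0,0,0,0,0,0],
)

```text
t: 15.65
ee_pos: [0.4843, -0.3502, 0.243]
orientation: [0.003, 1.0, 0.0, -0.0]
ft_force: [-0.2, 0.8, 0.2]
grip_width: 0.0423
finger_force: 0.0
```

Run:
```python
from h import *
a=grab('scene');b=grab('top')
def c(d,u,v,k,w=400,h=300):
    im=d['color'][:,:,::-1][v:v+h//k,u:u+w//k]; return cv2.resize(im,(w,h),interpolation=cv2.INTER_CUBIC)
m=np.vstack([np.hstack([c(b,160,200,4),c(a,380,270,4)]),np.hstack([c(b,360,245,4),c(a,245,145,4)])])
cv2.imwrite('pics/m9.png',np.clip(m*1.6,0,255).astype('uint8'))
```

```text
(no output)
```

View pics/m9.png

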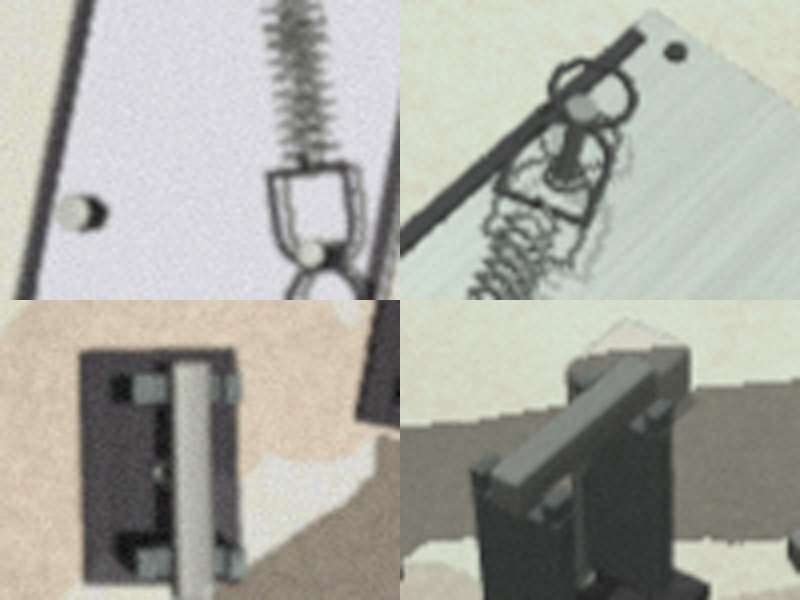

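The final montage shows the loop held under the post's head (crop (315,250), head over the eye-end wire) and the puller back between the lips of its cradle, with the gripper clear.

```bash
python3 -c "
from h import *
print(r.job_done())"
```

```text
the job is handed in; nothing more can be done
None
```

The job is done and handed in at about 16 s: the final pictures show the hook loop held under the mushroom post's head and the puller hanging back in its own cradle, with the gripper clear of both.

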